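# Snap the grease coupler onto the press bearing and hold it down

## Robot

A 6-joint arm with a two-finger parallel gripper is mounted at the origin on the work surface. World frame = base frame: x ahead of the robot, y to its left, z up, the work surface at z = 0. Lengths are in m, angles in rad, forces in N, time in s.
With the tool pointing down it reaches from about 0.4 to 0.825 m from the base axis. Payload 7 kg.
Tool frame: the origin (TCP) lies between the finger pads; the fingertips stand 22 mm ahead of it and the grasp point (between the pads) lies 3 mm ahead of it; z points along the fingers, y is the direction in which the jaws open and shut (so a half turn about z gives the same grasp; the last joint's range is limited). The gripper opens to 88 mm and grips with 3 to 60 N. Pads are 19 mm wide; open, the fingers measure 130 mm over their backs; the gripper's body (78 mm by 193 mm) begins 47 mm behind the grasp point.
Start: joints at [1.566, 0.359, 0.012, 0, -1.224, -0.288], TCP at [0.195, 0.646, 0.249] pointing down, gripper open.
Joint ranges: [-3.07, 3.07], [-1.43, 2.12], [-1.02, 1.25], [-3.03, 1.67], [-3.05, -0], [-3.03, 3.03]. Speed limits (rad/s): [2.39, 2.39, 3.01, 3.14, 3.14, 3.14].

## Interface

Orientations are given as [roll, pitch, yaw] about the fixed x, y, z axes, in that order (R = Rz(yaw) Ry(pitch) Rx(roll)).
In Python, from station import * gives the robot as it stands. The module is installed in compiled form; this text tells all that it offers.
- The arm moves only by the tool move_arm, never from a script. Its argument "rows" is a list of rows, each an object with "delta_rot": the turn, a rotation vector about the world's x, y, z in degrees, a list of three; "delta_pos": the shift along the world's x, y, z in cm, a list of three; "hand": the finger opening in cm, from 0 to 8.76. A call has exactly 10 rows; each row shifts and turns the commanded pose from where the row before left it; what a row does not reach is not made up. A row lasts 1/10 s, in which the tool goes at most 50 mm and 8.59 degrees, less where a joint would pass 70% of its speed; a pose out of reach is approached as far as the arm can. A call is refused whole if a number of a shift passes 5 or a number of a turn 8.59, either way. A call with a gripper value outside its range is refused whole. The fingers move at their own pace and stop on an object; "force" is the grip in N (left out, the last holds). Time passes only in rows, so rows that do not move let the fingers close, or fill a call up. It gives the time, the measured TCP pose, the force and the opening at its end, in the units of the state.
- get_state(): the state, without advancing time (a new reading comes with each control period).
- grab_frame(name): name is "side" or "top" or "wrist"; returns the picture (400x640x3 uint8, blue, green, red); there is no depth.
- camera_info(name): a dict with "camera_matrix" (3x3 intrinsics, pixels), "dist" ([k1, k2, p1, p2, k3] as OpenCV has them; the pictures are not rectified), "world_from_camera" (4x4, takes a point from camera to world coordinates); the wrist camera has in their place "T_tool_cam" (4x4, takes a point from camera to tool coordinates, whose origin is the TCP and whose axes are the flange's). Camera axes: x right, y down, z forward; pixel columns grow to the right and rows downward; lengths in m; the calibration is good to about 2 mm. A picture is of the moment at which its call begins: read the wrist's pose just before it. camera_info takes no time and is no camera call.
- job_done(): hands the job in, once; it reports no verdict.
The state is a dict: "t": time; "q": joint angles; "qd": joint speeds; "joint_efforts": joint torques, N m; "eef_pos": TCP position; "ee_rot": TCP orientation; "force": force on the tool from outside, world axes, zero at the start; "moment": the same for the moment, N m; "width": finger opening in m.
Only numpy, scipy, OpenCV 4.12 (cv2) and the standard library are available. Lean on these libraries where they do the work, as an engineer would, in place of code of your own. Each camera call takes 0.05 s, during which the arm holds its last target.

## Task

Grease the etching press's bearing block: pick up the steel grease coupler, push its open mouth squarely onto the tilted ball-headed nipple until it snaps home, then keep pushing so that the nipple sinks into the block against its spring, clearly more than half of its travel. Finish like that, still gripping the coupler and holding the nipple down: do not let go. Leave everything else on the bench where it lies.

Things in the scene. Friction and masses are not known exactly. Their poses are not given: they have to be found in the camera images.
- coupler_grip (a point): Grease coupler: round steel tool 92 mm tall, 0.2 to 0.4 kg, standing loose on its mouth. From the mouth up: barrel 34 mm wide, 34 high; flange 44 wide, 6 thick (top face 40 mm up; fingertips may push on it); grooved round grip 26 wide, 46 high; cap 18 wide, 6 high. This point: on the axis, mid-grip, 63 mm above the mouth; z along the axis, away from the mouth.
- coupler_socket (a point): Point on the coupler's axis inside its mouth, 12 mm above the mouth's rim, 51 mm below coupler_grip: the ball's centre sits here when home. Bore 21 mm wide, 20 deep; four spring jaws just inside the rim close to 12 mm, so going over the ball takes 5 to 12 N along the axis, then it snaps in by itself. z as coupler_grip.
- nipple_ball (a point): Centre of the nipple's steel ball head (16 mm wide, on a 10 mm stem). The nipple stands on a 28 mm boss of the iron bearing block and leans 30 degrees from upright over the block's front. z is its axis, pointing out of the block; the coupler's axis must lie along it. Unpressed, the ball's centre is 24 mm out from the boss's face; it moves with the nipple.
- block: Cast iron bearing block with a shaft stub through it, bolted to the bench, immovable: foot 100 x 140 mm, 102 mm high, about 134 mm over the ball. Origin at the centre of its underside; x points from its front (where the nipple leans) to its back, the shaft lies along y, 60 mm up.
- nipple (a joint): How far the nipple is pushed into the block along its own axis, in m: 0 at rest, 0.008 fully in. Its spring needs 13 N to start and about 18 N at full travel, where it meets a hard stop; it pushes the nipple out again.
- ink_can: Bystander: metal can, 68 mm in diameter, 85 mm high. Origin at the centre of its underside.
- wax_jar: Bystander: small amber jar, 56 mm in diameter, 70 mm high. Origin at the centre of its underside.
- wrench: Bystander: steel wrench lying on the bench before the block.
- brayer: Bystander: hand ink roller lying on the bench, 110 mm rubber roll 40 mm in diameter.
- tub: Bystander: white plastic tub, 84 mm in diameter, 75 mm high.
- copper_plate: Bystander: copper printing plate 100 x 75 x 5 mm lying flat.
- scraper: Bystander: spatula-shaped scraper lying flat.
Things that resemble listed ones, but are neither listed nor needed, are in the scene too. Leave any blue look-alike of the part that bears coupler_grip alone.

How it is judged:
On the way, in this order (a step that is already met when the one before it is completed fails the run):
1. the coupler is gripped and lifted clear of the bench (height (world z) of coupler_socket above 0.04 m and contact force between the fingers and coupler above 2 N and distance between the grasp point and coupler_grip below 0.04 m), for 0.2 s.
2. the coupler has snapped squarely onto the nipple (distance between coupler_socket and nipple_ball below 0.003 m and angle between the z axis of coupler_socket and the z axis of nipple_ball, either way round below 0.15 rad), for 0.1 s.
At the end, for the whole second after the job is handed in: The coupler is home on the nipple (socket point within 3 mm of the ball's centre, axes within 0.15 rad), at rest, still gripped (grasp point within 40 mm of the grip's middle, over 2 N), and holds the nipple in by more than 4 of its 8 mm with over 6 N through the last second (all of step 2 and contact force between the fingers and coupler above 2 N and distance between the grasp point and coupler_grip below 0.04 m and value of joint nipple above 0.004 m and contact force between coupler and nipple above 6 N and linear speed of coupler below 0.02 m/s); the arm keeps its last pose, push and grip.
It fails at once if a bystander (can, jar, wrench, ink roller, tub, plate or scraper) is shifted more than 30 mm (distance of any of ink_can, wax_jar, wrench, brayer, tub, copper_plate, scraper from where it was at the start of the episode above 0.03 m).
It also fails if it takes over 38 s, if anything falls off the work surface, if the arm or the gripper's body presses on something with over 40 N, if the wrist force passes 120 N, or if a joint passes its speed limit or range.

## Working session

There is one attempt and no reset: what is moved stays moved. The work goes in short steps, Python scripts to look and compute and a tool call to move; the robot and the scene stay as the last step left them, time stands still between calls to the robot, and variables do not carry over. Pictures are saved under pics/ and viewed, and the job is handed in when it is done.

Besides the shell and the picture viewer there is one more tool, called after "Request:" as name(argument=value, ...), one argument or row to a line, values as JSON. move_arm: Moves the arm, as the interface text tells. Its arguments: {"type":"object","properties":{"rows":{"type":"array"},"force":{"type":"number"}},"required":["rows"]}

```bash
mkdir -p pics; python3 - <<'E'
from station import *
import cv2
s=get_state();print(s)
for n in ("side","top","wrist"):
    cv2.imwrite(f"pics/{n}0.png",grab_frame(n)); print(n,camera_info(n))
E
```

```text
{'t': 0.0, 'q': array([ 1.56610664e+00,  3.59405066e-01,  1.10841874e-02, -3.50665262e-04,
       -1.22408732e+00, -2.88096146e-01]), 'qd': array([-2.41140630e-04,  6.45130334e-04, -5.50884647e-05,  1.85470665e-04,
        9.66280253e-04,  1.00912559e-03]), 'joint_efforts': array([ 1.24740716e-03, -5.82712591e+01,  2.93045032e+01,  6.99658424e+00,
        6.97313400e-03, -1.45112463e-04]), 'eef_pos': array([0.19471353, 0.64584979, 0.24762182]), 'ee_rot': array([ 3.13995354e+00, -1.41960167e-04, -2.92905144e-01]), 'force': array([0.25660395, 0.46749742, 0.5225754 ]), 'moment': array([0.04210877, 0.00527771, 0.02986382]), 'width': 0.08801465128911538}
side {'camera_matrix': array([[376.76086612,   0.        , 315.08036334],
       [  0.        , 376.76086612, 195.8812607 ],
       [  0.        ,   0.        ,   1.        ]]), 'dist': array([-0.01806455,  0.        ,  0.        ,  0.        ,  0.        ]), 'world_from_camera': array([[ 0.91162491, -0.25781407,  0.32011236,  0.17644908],
       [-0.41096605, -0.55875678,  0.72034559, -0.83874181],
       [-0.00685028, -0.78824029, -0.61
[... 623 characters left out ...]
    [ 0.00000000e+00,  0.00000000e+00,  0.00000000e+00,
         1.00000000e+00]])}
wrist {'camera_matrix': array([[278.04423225,   0.        , 320.22850515],
       [  0.        , 278.04423225, 201.57906362],
       [  0.        ,   0.        ,   1.        ]]), 'dist': array([-0.01149903,  0.        ,  0.        ,  0.        ,  0.        ]), 'T_tool_cam': array([[-5.13917568e-04, -9.59540026e-01, -2.81571792e-01,
         7.63025778e-02],
       [ 9.99999841e-01, -4.27694406e-04, -3.67677402e-04,
        -9.75270948e-04],
       [ 2.32374504e-04, -2.81571936e-01,  9.59540093e-01,
        -1.35356907e-01],
       [ 0.00000000e+00,  0.00000000e+00,  0.00000000e+00,
         1.00000000e+00]])}
```

View pics/side0.png

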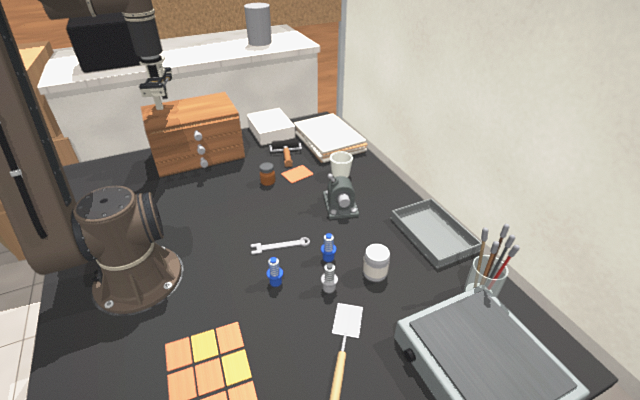

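View pics/top0.png

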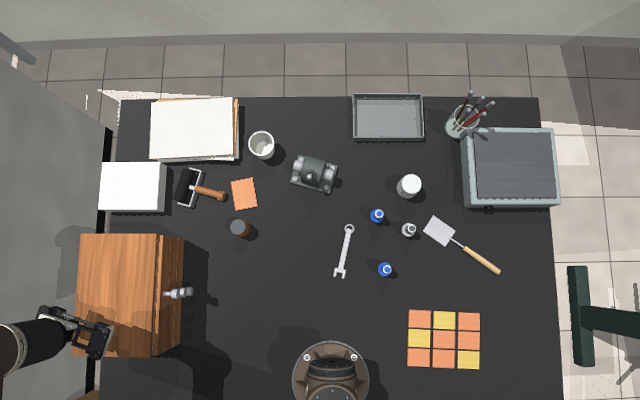

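View pics/wrist0.png

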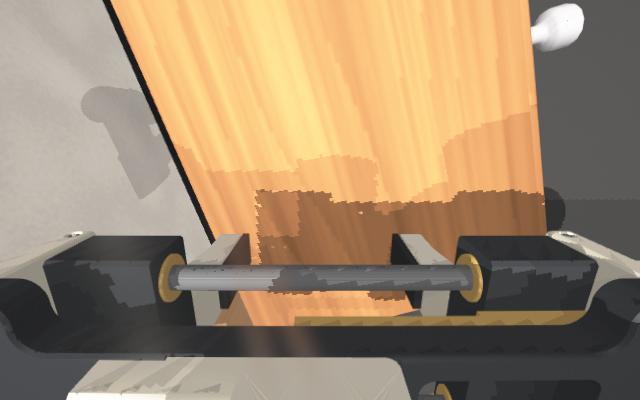

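Steel coupler: side (329,280), top (409,229), with the blue look-alikes next to it. The block is at side (341,195), top (314,174). I'll zoom in on both.

```bash
cat > h.py <<'E'
import numpy as np, cv2
from scipy.spatial.transform import Rotation as Ro
from station import *
def tool_T(s):
    T=np.eye(4);T[:3,:3]=Ro.from_euler('xyz',s['ee_rot']).as_matrix();T[:3,3]=s['eef_pos'];return T
def cam(n,s=None):
    c=camera_info(n);T=c['world_from_camera'] if 'world_from_camera' in c else tool_T(s)@c['T_tool_cam']
    return c['camera_matrix'],c['dist'],T
def ray(c,uv):
    K,d,T=c;p=cv2.undistortPoints(np.array([[uv]],float),K,d)[0,0]
    v=T[:3,:3]@np.array([p[0],p[1],1]);return T[:3,3],v/np.linalg.norm(v)
def onz(c,uv,z):
    o,v=ray(c,uv);return o+v*(z-o[2])/v[2]
def tri(c1,p1,c2,p2):
    o1,v1=ray(c1,p1);o2,v2=ray(c2,p2)
    a=np.linalg.lstsq(np.c_[v1,-v2],o2-o1,rcond=None)[0]
    A=o1+a[0]*v1;B=o2+a[1]*v2;return (A+B)/2,np.linalg.norm(A-B)
def proj(c,X):
    K,d,T=c;Ti=np.linalg.inv(T);r=cv2.Rodrigues(Ti[:3,:3])[0]
    return cv2.projectPoints(np.atleast_2d(np.array(X,float)),r,Ti[:3,3],K,d)[0][:,0]
def crop(im,x,y,w,h,k,name):
    cv2.imwrite(name,cv2.resize(im[y:y+h,x:x+w],None,fx=k,fy=k,interpolation=cv2.INTER_CUBIC))
E
python3 - <<'E'
from h import *
s=cv2.imread('pics/side0.png');t=cv2.imread('pics/top0.png')
a=cv2.resize(s[160:220,310:370],None,fx=6.6,fy=6.6,interpolation=2)
b=cv2.resize(t[145:205,285:345],None,fx=6.6,fy=6.6,interpolation=2)
cv2.imwrite('pics/blk.png',np.hstack([a,b]))
a=cv2.resize(s[250:310,300:360],None,fx=6.6,fy=6.6,interpolation=2)
b=cv2.resize(t[200:260,380:440],None,fx=6.6,fy=6.6,interpolation=2)
cv2.imwrite('pics/cpl.png',np.hstack([a,b]))
E
```

```text
(no output)
```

View pics/blk.png

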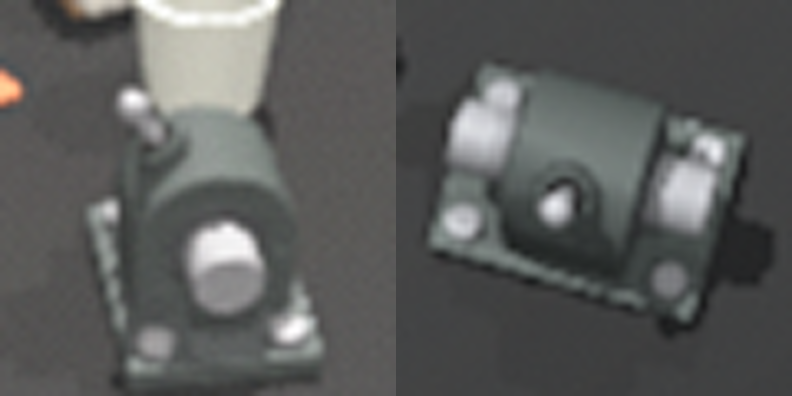

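View pics/cpl.png

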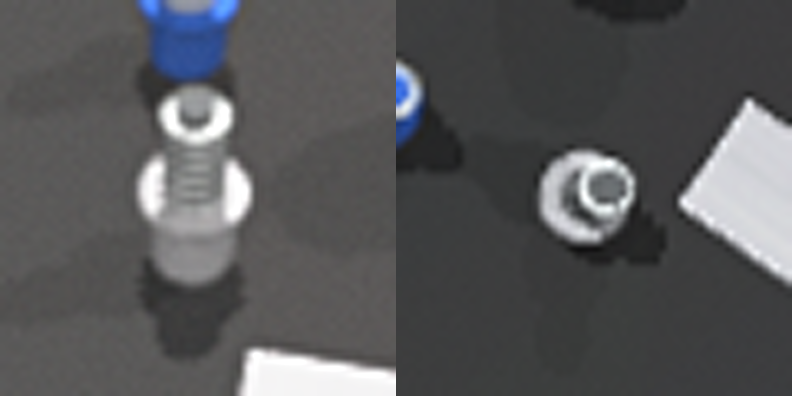

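```bash
python3 - <<'E'
from h import *
S=cam('side');T=cam('top')
f=lambda x0,y0,X,Y:(x0+(X+.5)/6.6-.5,y0+(Y+.5)/6.6-.5)
b=tri(S,f(310,160,132,102),T,f(285,145,160,207));print('ball',b)
c=tri(S,f(300,250,196,108),T,f(380,200,210,187));print('cap',c, onz(S,f(300,250,196,108),.092),onz(T,f(380,200,210,187),.092))
C=[onz(T,f(285,145,X-396,Y),.016) for X,Y in [(482,65),(745,132),(692,322),(430,248)]]
print(np.round(C,4),[np.linalg.norm(C[i]-C[i-1]) for i in range(4)]); print('ctr',np.mean(C,0))
d=C[1]-C[0]+C[2]-C[3];e=C[0]-C[3]+C[1]-C[2];print(np.degrees(np.arctan2(d[1],d[0])),np.degrees(np.arctan2(e[1],e[0])))
for n,p in dict(can=(409,186),blue1=(377,215),blue2=(385,269),tub=(262,145),wr1=(349,228),wr2=(340,272),sc=(438,230),sc2=(498,270)).items(): print(n,onz(T,p,0.05 if n[0] in 'b' else 0.07 if n in('can','tub') else 0))
E
```

```text
ball (array([0.6299809 , 0.06356246, 0.12753504]), np.float64(0.00047713496551811375))
cap (array([ 0.47444058, -0.25348852,  0.08694541]), np.float64(0.0009850921567664014)) [ 0.47290441 -0.25755432  0.092     ] [ 0.47348923 -0.25218767  0.092     ]
[[ 0.7309  0.1061  0.016 ]
 [ 0.695  -0.0284  0.016 ]
 [ 0.5966 -0.0009  0.016 ]
 [ 0.6351  0.1316  0.016 ]] [np.float64(0.09918380668353623), np.float64(0.13922199594306184), np.float64(0.10222878542355539), np.float64(0.1380233741187652)]
ctr [0.66442026 0.05211503 0.016     ]
-105.57015409319696 -15.272933671195643
can [ 0.60987157 -0.25457234  0.07      ]
blue1 [ 0.51934194 -0.15260152  0.05      ]
blue2 [ 0.34819749 -0.17393431  0.05      ]
tub [0.74767831 0.21897576 0.07      ]
wr1 [ 0.48253441 -0.06552804  0.        ]
wr2 [ 0.33846647 -0.03445848  0.        ]
sc [ 0.47487191 -0.36165412  0.        ]
sc2 [ 3.41749482e-01 -5.55601291e-01 -2.22044605e-16]
```

Measured ball at (0.630, 0.064, 0.1275); the expected height is about 0.126. The foot measures 100 x 139 mm, and block yaw is about -15.4°. So the nipple axis is about (-0.482, 0.133, 0.866). The coupler is near (0.473, -0.254). Next I move to a via point and then hover above the coupler.

Request:
move_arm(
  rows=[
    {"delta_rot": [0,0,0],"delta_pos": [0,0,4],"hand": 8.7},
    {"delta_rot": [0,0,0],"delta_pos": [3,-2,2],"hand": 8.7},
    {"delta_rot": [0,0,0],"delta_pos": [3.5,-3.4,0],"hand": 8.7},
    {"delta_rot": [0,0,0],"delta_pos": [3.5,-3.4,0],"hand": 8.7},
    {"delta_rot": [0,0,0],"delta_pos": [3.5,-3.4,0],"hand": 8.7},
    {"delta_rot": [0,0,0],"delta_pos": [3.5,-3.4,0],"hand": 8.7},
    {"delta_rot": [0,0,0],"delta_pos": [3.5,-3.4,0],"hand": 8.7},
    {"delta_rot": [0,0,0],"delta_pos": [3.5,-3.4,0],"hand": 8.7},
    {"delta_rot": [0,0,0],"delta_pos": [3.5,-3.4,0],"hand": 8.7},
    {"delta_rot": [0,0,0],"delta_pos": [3.0,-3.4,0],"hand": 8.7},
  ],
  force=50,
)

```text
t: 1.15
eef_pos: [0.5011, 0.3525, 0.3083]
ee_rot: [3.141, 0.0, -0.293]
force: [-0.5, 0.5, -0.0]
width: 0.0869
```

Request:
move_arm(
  rows=[
    {"delta_rot": [0,0,0],"delta_pos": [0,-4.5,0],"hand": 8.7},
    {"delta_rot": [0,0,0],"delta_pos": [0,-4.5,0],"hand": 8.7},
    {"delta_rot": [0,0,0],"delta_pos": [0,-4.5,0],"hand": 8.7},
    {"delta_rot": [0,0,0],"delta_pos": [0,-4.5,0],"hand": 8.7},
    {"delta_rot": [0,0,0],"delta_pos": [0,-4.5,0],"hand": 8.7},
    {"delta_rot": [0,0,0],"delta_pos": [0,-4.5,0],"hand": 8.7},
    {"delta_rot": [0,0,0],"delta_pos": [0,-4.5,0],"hand": 8.7},
    {"delta_rot": [0,0,0],"delta_pos": [0,-4.5,0],"hand": 8.7},
    {"delta_rot": [0,0,0],"delta_pos": [0,-4.5,0],"hand": 8.7},
    {"delta_rot": [0,0,0],"delta_pos": [0,-4.5,0],"hand": 8.7},
  ],
)

```text
t: 2.15
eef_pos: [0.4993, -0.0975, 0.3087]
ee_rot: [-3.141, -0.0, -0.292]
force: [0.7, 0.4, -0.1]
width: 0.087
```

Request:
move_arm(
  rows=[
    {"delta_rot": [0,0,0],"delta_pos": [-0.4,-3,-1],"hand": 8.7},
    {"delta_rot": [0,0,0],"delta_pos": [-0.4,-3,-1],"hand": 8.7},
    {"delta_rot": [0,0,0],"delta_pos": [-0.4,-3,-1],"hand": 8.7},
    {"delta_rot": [0,0,0],"delta_pos": [-0.4,-3,-1],"hand": 8.7},
    {"delta_rot": [0,0,0],"delta_pos": [-0.4,-3,-1],"hand": 8.7},
    {"delta_rot": [0,0,0],"delta_pos": [-0.4,0,-1],"hand": 8.7},
    {"delta_rot": [0,0,0],"delta_pos": [-0.4,0,-1],"hand": 8.7},
    {"delta_rot": [0,0,0],"delta_pos": [0,0,-1],"hand": 8.7},
    {"delta_rot": [0,0,0],"delta_pos": [0,0,-1],"hand": 8.7},
    {"delta_rot": [0,0,0],"delta_pos": [0,0,0],"hand": 8.7},
  ],
)

```text
t: 3.15
eef_pos: [0.4714, -0.2448, 0.2171]
ee_rot: [-3.142, 0.002, -0.292]
force: [0.0, -0.6, 1.1]
width: 0.0868
```

```bash
python3 - <<'E'
from h import *
s=get_state();print(s['q'],s['eef_pos'],s['ee_rot'])
im=grab_frame('wrist');cv2.imwrite('pics/w1.png',im);np.save('w1.npy',tool_T(s))
W=cam('wrist',s)
print(proj(W,[[.474,-.254,.092],[.474,-.254,.04],[.474,-.254,0]]))
E
```

```text
[-1.09920511e-01  1.47530004e-01 -3.48463705e-01 -4.82813758e-04
 -1.07689719e+00  1.38911533e+00] [ 0.47136368 -0.2448345   0.21711334] [-3.14155347e+00  2.13686978e-03 -2.91830799e-01]
[[329.59937767 196.08444588]
 [328.14987273 184.11709777]
 [327.30947624 177.18028855]]
```

View pics/w1.png

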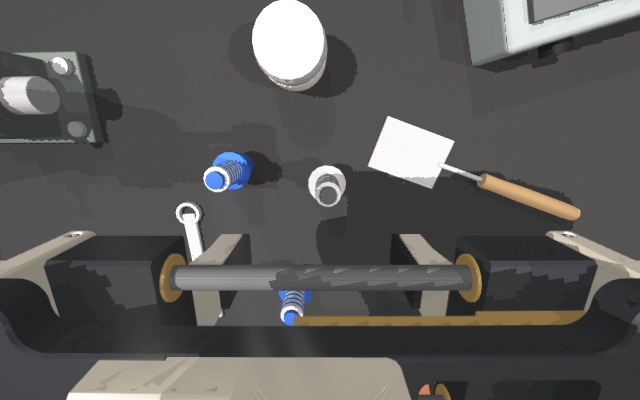

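```bash
python3 - <<'E'
from h import *
crop(cv2.imread('pics/w1.png'),298,150,60,60,8,'pics/w1z.png')
E
```

```text
(no output)
```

View pics/w1z.png

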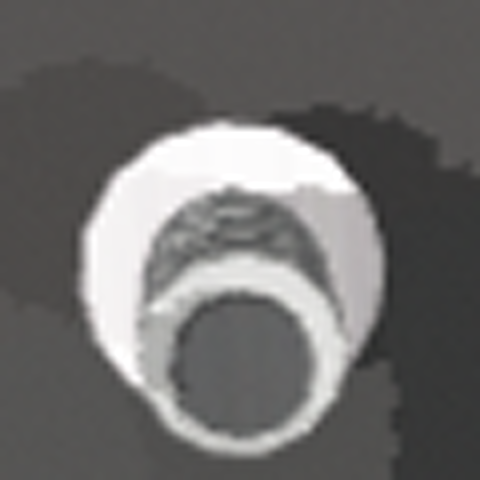

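```bash
python3 - <<'E'
from h import *
T=np.load('w1.npy');c=camera_info('wrist');W=(c['camera_matrix'],c['dist'],T@c['T_tool_cam'])
print(onz(W,(327.7,194.9),.092),onz(W,(326.7,183.9),.04))
# ring sizes check
print(np.linalg.norm(onz(W,(327.7-9,194.9),.092)-onz(W,(327.7+9,194.9),.092)))
S=cam('side')
print(proj(S,[[.4755,-.254,.092],[.4755,-.254,.04]]),proj(cam('top'),[[.4755,-.254,.092],[.4755,-.254,.04]]))
E
```

```text
[ 0.47567371 -0.25256898  0.092     ] [ 0.47472559 -0.25247536  0.04      ]
0.017449800067896943
[[329.57471227 264.66610226]
 [329.24233731 277.84324899]] [[411.95496197 227.25733079]
 [408.35040051 228.82236627]]
```

Axis at (0.475, -0.2525), consistent across the three views to within 2 mm. Descending.

Request:
move_arm(
  rows=[
    {"delta_rot": [0,0,0],"delta_pos": [0.2,-0.4,-1],"hand": 8.7},
    {"delta_rot": [0,0,0],"delta_pos": [0.2,-0.4,-2],"hand": 8.7},
    {"delta_rot": [0,0,0],"delta_pos": [0,0,-2],"hand": 8.7},
    {"delta_rot": [0,0,0],"delta_pos": [0,0,-2],"hand": 8.7},
    {"delta_rot": [0,0,0],"delta_pos": [0,0,-2],"hand": 8.7},
    {"delta_rot": [0,0,0],"delta_pos": [0,0,-2],"hand": 8.7},
    {"delta_rot": [0,0,0],"delta_pos": [0,0,-2],"hand": 8.7},
    {"delta_rot": [0,0,0],"delta_pos": [0,0,-1],"hand": 8.7},
    {"delta_rot": [0,0,0],"delta_pos": [0,0,-1],"hand": 8.7},
    {"delta_rot": [0,0,0],"delta_pos": [0,0,0],"hand": 8.7},
  ],
)

```text
t: 4.2
eef_pos: [0.4754, -0.2537, 0.0676]
ee_rot: [3.141, 0.002, -0.293]
force: [0.0, -0.3, 0.2]
width: 0.0871
```

```bash
python3 - <<'E'
from h import *
s=get_state();print(s['t'],s['eef_pos'],s['ee_rot'],s['force'])
im=grab_frame('wrist');cv2.imwrite('pics/w2.png',im)
E
```

```text
4.2 [ 0.47544009 -0.25367369  0.06757627] [ 3.14140187e+00  1.57940955e-03 -2.92809661e-01] [ 0.00432143 -0.25458105  0.24458703]
```

View pics/w2.png

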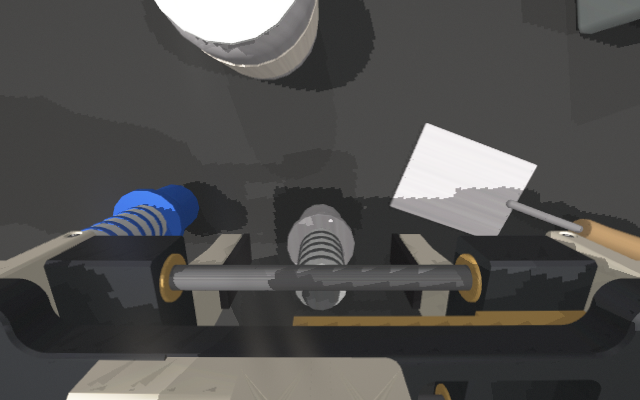

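The coupler sits centred between the fingers, at (321,255) with the fingers at 232 and 408. I'll go down a little more and close.

Request:
move_arm(
  rows=[
    {"delta_rot": [0,0,0],"delta_pos": [0,0.1,-0.2],"hand": 8.7},
    {"delta_rot": [0,0,0],"delta_pos": [0,0,-0.15],"hand": 8.7},
    {"delta_rot": [0,0,0],"delta_pos": [0,0,0],"hand": 5},
    {"delta_rot": [0,0,0],"delta_pos": [0,0,0],"hand": 3.5},
    {"delta_rot": [0,0,0],"delta_pos": [0,0,0],"hand": 2.4},
    {"delta_rot": [0,0,0],"delta_pos": [0,0,0],"hand": 1.5},
    {"delta_rot": [0,0,0],"delta_pos": [0,0,0],"hand": 1},
    {"delta_rot": [0,0,0],"delta_pos": [0,0,0],"hand": 1},
    {"delta_rot": [0,0,0],"delta_pos": [0,0,0],"hand": 1},
    {"delta_rot": [0,0,0],"delta_pos": [0,0,0],"hand": 1},
  ],
  force=50,
)

```text
t: 5.25
eef_pos: [0.4758, -0.2528, 0.0651]
ee_rot: [3.142, 0.0, -0.293]
force: [0.3, 0.0, 0.6]
width: 0.0283
```

Request:
move_arm(
  rows=[
    {"delta_rot": [0,0,0],"delta_pos": [0,0,0],"hand": 1},
    {"delta_rot": [0,0,0],"delta_pos": [0,0,0.5],"hand": 1},
    {"delta_rot": [0,0,0],"delta_pos": [0,0,1.5],"hand": 1},
    {"delta_rot": [0,0,0],"delta_pos": [0,0,2],"hand": 1},
    {"delta_rot": [0,0,0],"delta_pos": [0,0,3],"hand": 1},
    {"delta_rot": [0,0,0],"delta_pos": [0,0,3],"hand": 1},
    {"delta_rot": [0,0,0],"delta_pos": [0,0,3],"hand": 1},
    {"delta_rot": [0,0,0],"delta_pos": [0,0,3],"hand": 1},
    {"delta_rot": [0,0,0],"delta_pos": [0,0,2],"hand": 1},
    {"delta_rot": [0,0,0],"delta_pos": [0,0,0],"hand": 1},
  ],
)

```text
t: 6.25
eef_pos: [0.477, -0.2531, 0.2482]
ee_rot: [-3.141, -0.005, -0.293]
force: [0.8, -0.0, -2.2]
width: 0.0253
```

```bash
python3 - <<'E'
from h import *
s=get_state();print(s['t'],s['eef_pos'],s['ee_rot'],s['force'],s['width'])
im=grab_frame('wrist');cv2.imwrite('pics/w3.png',im)
im=grab_frame('side');cv2.imwrite('pics/s3.png',im)
p=proj(cam('side'),s['eef_pos'])[0].astype(int);print(p)
crop(im,p[0]-40,p[1]-30,80,80,6,'pics/s3z.png')
E
```

```text
6.25 [ 0.47697894 -0.25308131  0.24821614] [-3.1412386  -0.00521721 -0.29255096] [ 0.7590625  -0.00457333 -2.23405077] 0.02532585680670579
[331 218]
```

View pics/w3.png

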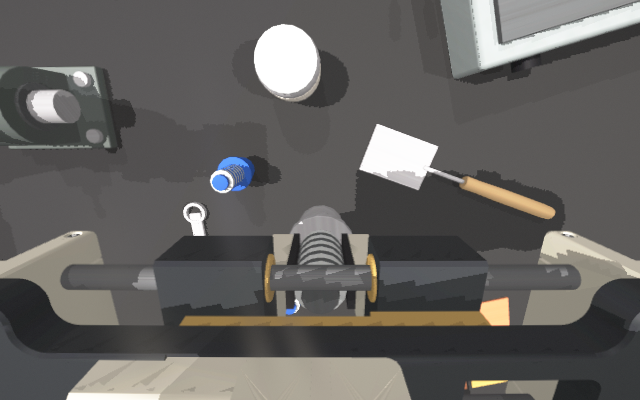

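View pics/s3z.png

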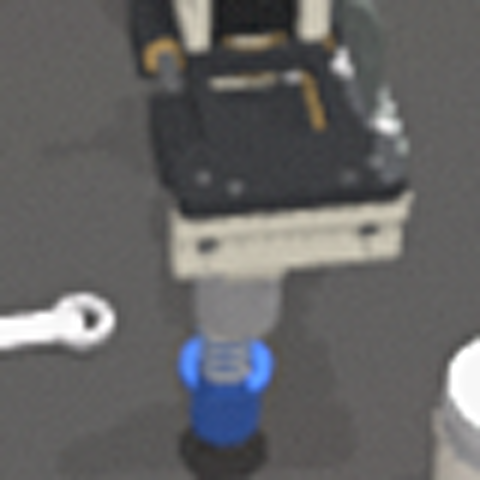

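Gripped at 25.3 mm, hanging from the gripper, about 2.2 N. The socket is about 53 mm ahead of the TCP. Next I move to the pre-insert pose and tilt 30°.

Request:
move_arm(
  rows=[
    {"delta_rot": [0,0,0],"delta_pos": [1,3,0],"hand": 1},
    {"delta_rot": [0,0,0],"delta_pos": [1,4,0],"hand": 1},
    {"delta_rot": [0,0,1.4],"delta_pos": [1,4,0],"hand": 1},
    {"delta_rot": [-1.6,-5.8,0],"delta_pos": [1,4,0],"hand": 1},
    {"delta_rot": [-1.6,-5.8,0],"delta_pos": [1,4,0],"hand": 1},
    {"delta_rot": [-1.6,-5.8,0],"delta_pos": [1,4,0],"hand": 1},
    {"delta_rot": [-1.6,-5.8,0],"delta_pos": [1,4,-0.5],"hand": 1},
    {"delta_rot": [-1.6,-5.7,0],"delta_pos": [1,4,-0.5],"hand": 1},
    {"delta_rot": [0,0,0],"delta_pos": [1.3,2.3,-0.5],"hand": 1},
    {"delta_rot": [0,0,0],"delta_pos": [0,0,0],"hand": 1},
  ],
)

```text
t: 7.35
eef_pos: [0.5657, 0.0475, 0.2327]
ee_rot: [3.123, -0.459, -0.269]
force: [-0.1, -0.7, -3.6]
width: 0.0253
```

```bash
python3 - <<'E'
from h import *
s=get_state();T=tool_T(s);np.save('w4.npy',T);print(s['t'],s['eef_pos'],T[:3,2],s['force'],s['width'],s['q'])
im=grab_frame('wrist');cv2.imwrite('pics/w4.png',im)
im=grab_frame('side');cv2.imwrite('pics/s4.png',im)
a=cv2.resize(im[120:220,270:370],None,fx=5,fy=5,interpolation=2);cv2.imwrite('pics/s4z.png',a)
im=grab_frame('top');cv2.imwrite('pics/t4.png',im)
W=cam('wrist',s);B=np.array([.63,.0636,.1265]);n=-T[:3,2]
print(proj(W,[B,B-.024*n,T[:3,3]-.0531*n,T[:3,3]-.0651*n]))
E
```

```text
7.35 [0.56573058 0.04748532 0.23268793] [ 0.42182425 -0.13572067 -0.89646205] [-0.12209262 -0.657928   -3.55883283] 0.02527052575993127 [ 0.58316249 -0.01669635 -0.81707332  0.68236195 -0.57995224  0.17081361]
[[284.75217716 197.87528597]
 [287.58460501 191.65512337]
 [321.63489886 228.80026954]
 [321.55875711 222.94165435]]
```

View pics/w4.png

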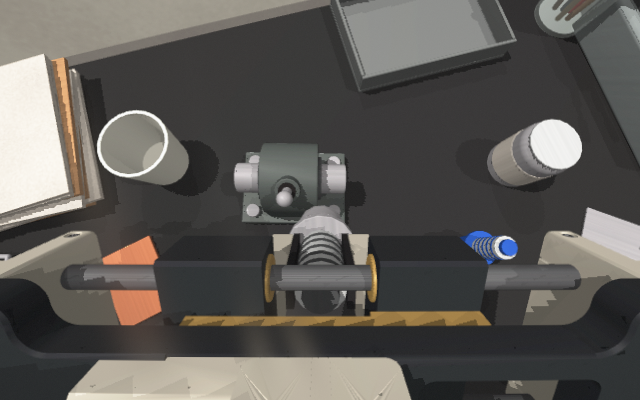

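View pics/s4z.png

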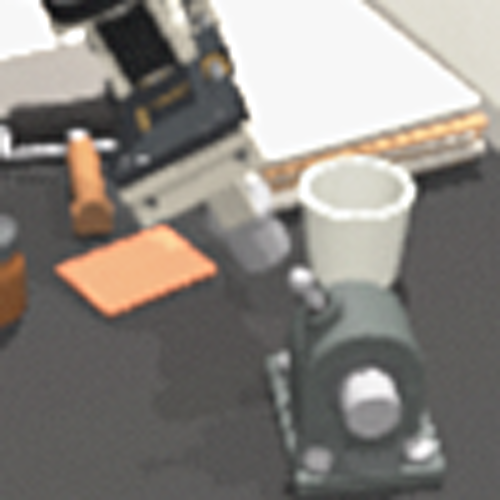

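View pics/t4.png

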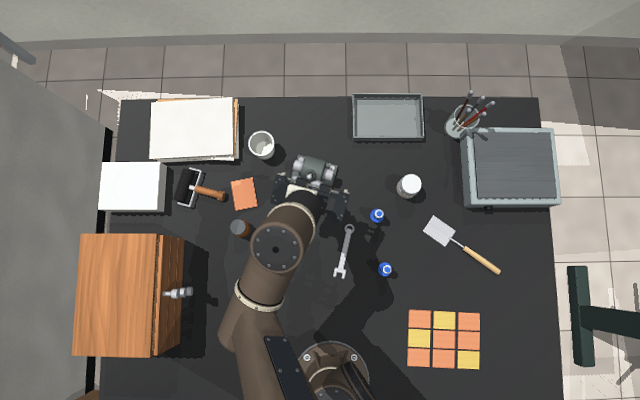

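```bash
python3 - <<'E'
from h import *
crop(cv2.imread('pics/w4.png'),230,140,130,100,6,'pics/w4z.png')
T=np.load('w4.npy');print(np.degrees(Ro.from_matrix(T[:3,:3]).as_euler('xyz')))
c=np.cos(np.radians(-15.4));d=np.sin(np.radians(-15.4));n=np.array([-.5*c,-.5*d,np.cos(np.pi/6)])
z=T[:3,2];ax=np.cross(z,-n);print('rotvec',np.degrees(ax))
B=np.array([.63,.0636,.1265]);print('dpos',B+n*.1231-T[:3,3])
E
```

```text
[178.93667778 -26.28318177 -15.43523453]
rotvec [-0.08553919 -3.82890247  0.53943021]
dpos [0.00492935 0.03245966 0.0004198 ]
```

View pics/w4z.png

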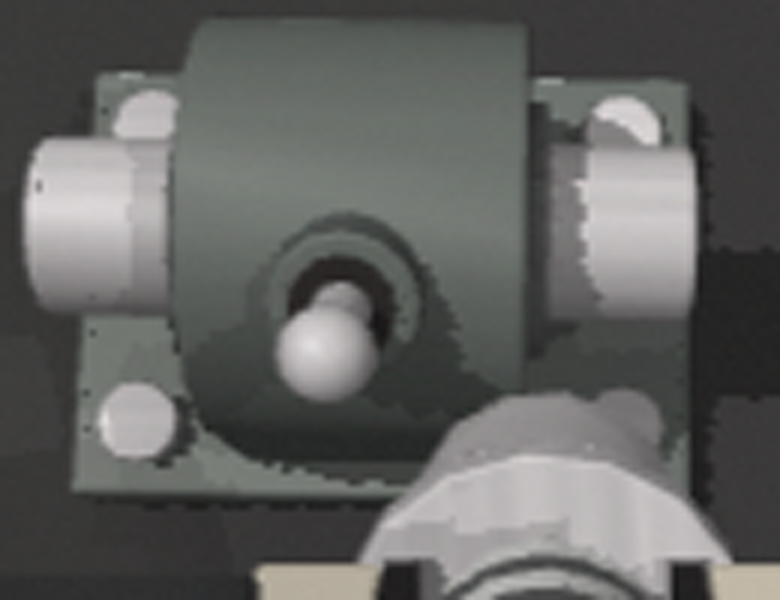

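```bash
python3 - <<'E'
from h import *
c=camera_info('wrist');W=(c['camera_matrix'],c['dist'],c['T_tool_cam'])
for dx in (-.003,-.002,-.001,0,.001,.002):
  r=[]
  for R,z in((.017,.0651),(.022,.0251),(.022,.0311)):
    a=np.linspace(0,2*np.pi,200);p=proj(W,np.c_[dx+R*np.cos(a),R*np.sin(a),0*a+z]);i=p[:,1].argmin();r.append(np.round(p[i],1))
  print(dx,r)
E
```

```text
-0.003 [array([321.6, 205.5]), array([321.9, 217. ]), array([321.8, 213.9])]
-0.002 [array([321.6, 204.3]), array([321.9, 215.5]), array([321.8, 212.4])]
-0.001 [array([321.6, 203. ]), array([321.9, 213.9]), array([321.8, 210.9])]
0 [array([321.6, 201.7]), array([321.9, 212.4]), array([321.8, 209.4])]
0.001 [array([321.6, 200.5]), array([321.9, 210.8]), array([321.8, 207.8])]
0.002 [array([321.6, 199.2]), array([321.9, 209.3]), array([321.8, 206.3])]
```

Ball at wrist pixel (284.6,198.7), against (284.8,197.9) predicted. The coupler's rim and flange edges put its axis about 2 mm behind the TCP in tool x. I'll correct this, finish the tilt and go 25 mm nearer.

Request:
move_arm(
  rows=[
    {"delta_rot": [0,-1.9,0.2],"delta_pos": [0.2,1.2,0.1],"hand": 1},
    {"delta_rot": [-0.1,-1.9,0.3],"delta_pos": [0.2,1.2,0],"hand": 1},
    {"delta_rot": [0,0,0],"delta_pos": [0.2,0.8,0],"hand": 1},
    {"delta_rot": [0,0,0],"delta_pos": [0,0,0],"hand": 1},
    {"delta_rot": [0,0,0],"delta_pos": [0.4,-0.11,-0.72],"hand": 1},
    {"delta_rot": [0,0,0],"delta_pos": [0.4,-0.11,-0.72],"hand": 1},
    {"delta_rot": [0,0,0],"delta_pos": [0.4,-0.11,-0.72],"hand": 1},
    {"delta_rot": [0,0,0],"delta_pos": [0,0,0],"hand": 1},
    {"delta_rot": [0,0,0],"delta_pos": [0,0,0],"hand": 1},
    {"delta_rot": [0,0,0],"delta_pos": [0,0,0],"hand": 1},
  ],
)

```text
t: 8.5
eef_pos: [0.5846, 0.0743, 0.2154]
ee_rot: [-3.138, -0.526, -0.275]
force: [-0.0, 0.2, -3.1]
width: 0.0252
```

```bash
cat > look.py <<'E'
from h import *
import sys
k=sys.argv[1]
s=get_state();T=tool_T(s);np.save(f'w{k}.npy',T);print(s['t'],s['eef_pos'],s['force'],s['width'])
im=grab_frame('wrist');cv2.imwrite(f'pics/w{k}.png',im)
im2=grab_frame('side');cv2.imwrite(f'pics/s{k}.png',im2)
a=cv2.resize(im[140:240,265:365],None,fx=4,fy=4,interpolation=2)
b=cv2.resize(im2[130:210,290:370],None,fx=5,fy=5,interpolation=2)
cv2.imwrite(f'pics/z{k}.png',np.hstack([a,b]))
n0=np.array([-.5*np.cos(np.radians(-15.4)),-.5*np.sin(np.radians(-15.4)),np.cos(np.pi/6)])
z=T[:3,2];print('rotvec',np.degrees(np.cross(z,-n0)))
B=np.array([.63,.0636,.1265]);n=-z
print('ball in tool',T[:3,:3].T@(B-T[:3,3]),'xtool',T[:3,0],'ytool',T[:3,1])
W=cam('wrist',s);print(proj(W,[B]),proj(cam('side'),[B]))
E
python3 look.py 5
```

```text
8.5 [0.58458582 0.07430449 0.21539198] [-0.02535651  0.21668829 -3.12810082] 0.025225656457193043
rotvec [ 0.00984249  0.15187188 -0.0178063 ]
ball in tool [-0.00433681 -0.0016529   0.10028598] xtool [ 0.83215247 -0.23511165  0.50223976] ytool [-0.26999182 -0.96285664 -0.00339371]
[[319.49812321 213.46899599]] [[329.64196956 175.26716684]]
```

View pics/z5.png

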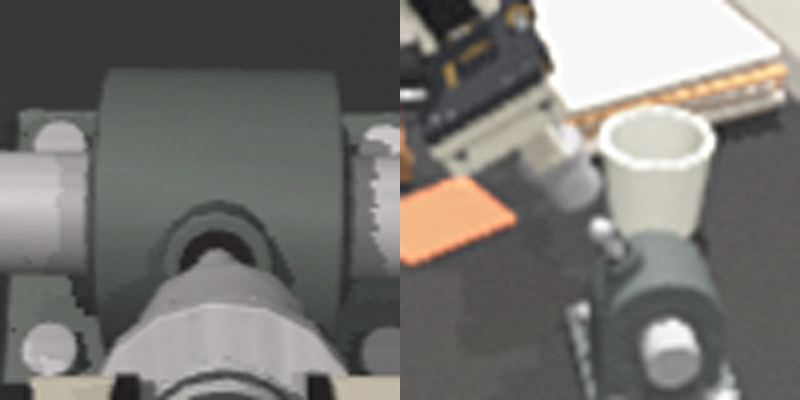

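Request:
move_arm(
  rows=[
    {"delta_rot": [0,0.15,0],"delta_pos": [-0.18,0.19,-0.13],"hand": 1},
    {"delta_rot": [0,0,0],"delta_pos": [0,0,0],"hand": 1},
    {"delta_rot": [0,0,0],"delta_pos": [0.24,-0.07,-0.43],"hand": 1},
    {"delta_rot": [0,0,0],"delta_pos": [0.24,-0.07,-0.43],"hand": 1},
    {"delta_rot": [0,0,0],"delta_pos": [0.24,-0.07,-0.43],"hand": 1},
    {"delta_rot": [0,0,0],"delta_pos": [0.24,-0.07,-0.43],"hand": 1},
    {"delta_rot": [0,0,0],"delta_pos": [0,0,0],"hand": 1},
    {"delta_rot": [0,0,0],"delta_pos": [0,0,0],"hand": 1},
    {"delta_rot": [0,0,0],"delta_pos": [0,0,0],"hand": 1},
    {"delta_rot": [0,0,0],"delta_pos": [0,0,0],"hand": 1},
  ],
)

```text
t: 9.6
eef_pos: [0.5922, 0.0737, 0.1966]
ee_rot: [-3.139, -0.524, -0.274]
force: [-0.5, 0.1, -3.2]
width: 0.0255
```

```bash
python3 look.py 6; python3 - <<'E'
from h import *
im=grab_frame('top');crop(im,285,145,60,60,8,'pics/t6z.png')
E
```

```text
9.6 [0.59223104 0.07374024 0.19662935] [-0.50287046  0.14684859 -3.24446436] 0.02553537305346783
rotvec [-0.01445332  0.01030065 -0.0096243 ]
ball in tool [-0.00120776 -0.00022092  0.08028659] xtool [ 0.83361184 -0.23453401  0.50008508] ytool [-0.26935051 -0.96303853 -0.00266258]
[[321.17559808 217.70974439]] [[329.64196956 175.26716684]]
```

View pics/z6.png

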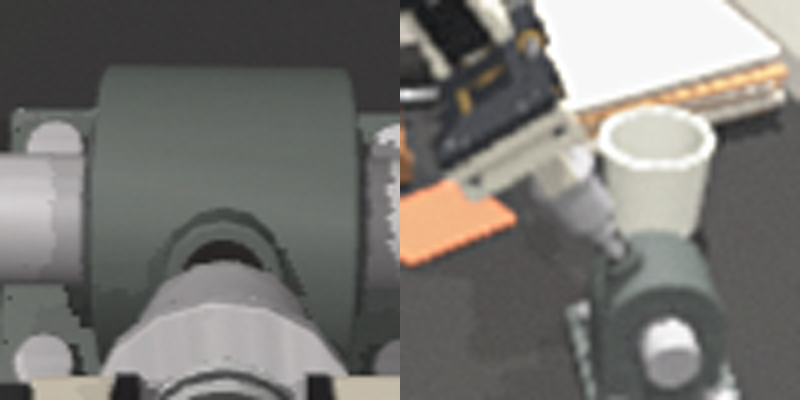

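View pics/t6z.png

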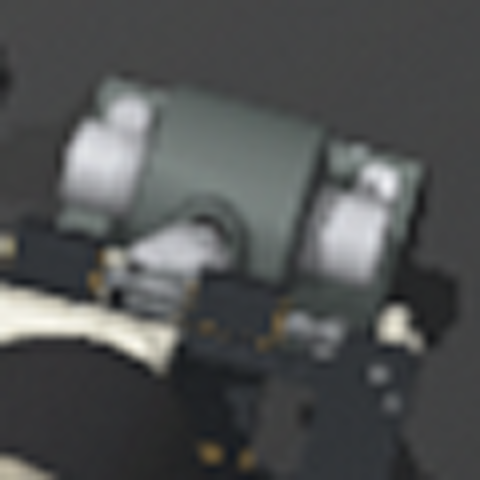

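```bash
python3 - <<'E'
from h import *
im=cv2.imread('pics/s6.png');crop(im,310,150,40,45,14,'pics/s6z.png')
T=np.load('w6.npy');S=cam('side')
f=lambda p:np.round((p-[310,150]+.5)*14-.5)
for dx in(-.0024,-.0012,0):
  for zz in(.0251,.0651):
    a=np.linspace(0,2*np.pi,60);P=np.c_[dx+.017*np.cos(a),.017*np.sin(a),0*a+zz]
    p=f(proj(S,(T[:3,:3]@P.T).T+T[:3,3]));print(dx,zz,p.mean(0),p.min(0),p.max(0))
B=np.array([.63,.0636,.1265]);n=-T[:3,2];print(f(proj(S,[B,B-.02*n])))
E
```

```text
-0.0024 0.0251 [162.16666667 201.03333333] [ 96. 147.] [227. 257.]
-0.0024 0.0651 [247.08333333 319.15      ] [182. 265.] [311. 375.]
-0.0012 0.0251 [166.76666667 198.4       ] [100. 144.] [231. 254.]
-0.0012 0.0651 [251.53333333 316.63333333] [186. 263.] [315. 372.]
0 0.0251 [171.25 195.8 ] [105. 141.] [236. 252.]
0 0.0651 [255.96666667 314.1       ] [191. 260.] [320. 370.]
[[281. 360.]
 [322. 417.]]
```

View pics/s6z.png

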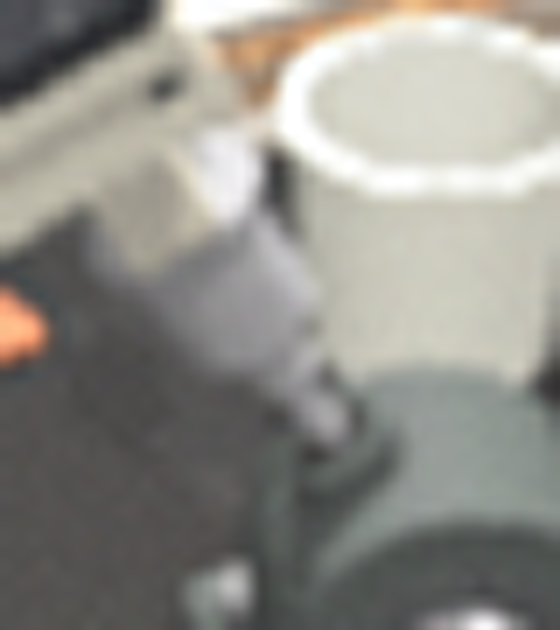

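Side and wrist views agree that the coupler axis is within about 1 mm of the nipple axis. Advancing onto the ball.

Request:
move_arm(
  rows=[
    {"delta_rot": [0,0,0],"delta_pos": [0.145,-0.04,-0.26],"hand": 1},
    {"delta_rot": [0,0,0],"delta_pos": [0.145,-0.04,-0.26],"hand": 1},
    {"delta_rot": [0,0,0],"delta_pos": [0.145,-0.04,-0.26],"hand": 1},
    {"delta_rot": [0,0,0],"delta_pos": [0.145,-0.04,-0.26],"hand": 1},
    {"delta_rot": [0,0,0],"delta_pos": [0.1,-0.03,-0.17],"hand": 1},
    {"delta_rot": [0,0,0],"delta_pos": [0.1,-0.03,-0.17],"hand": 1},
    {"delta_rot": [0,0,0],"delta_pos": [0,0,0],"hand": 1},
    {"delta_rot": [0,0,0],"delta_pos": [0,0,0],"hand": 1},
    {"delta_rot": [0,0,0],"delta_pos": [0,0,0],"hand": 1},
    {"delta_rot": [0,0,0],"delta_pos": [0,0,0],"hand": 1},
  ],
  force=60,
)

```text
t: 10.75
eef_pos: [0.6003, 0.0718, 0.1832]
ee_rot: [-3.138, -0.524, -0.274]
force: [-5.6, 1.6, 3.2]
width: 0.0253
```

```bash
python3 look.py 7
```

```text
10.75 [0.60025227 0.07184155 0.18323724] [-5.64386398  1.58712407  3.15941024] 0.025327852127578723
rotvec [-0.04733655  0.06220362 -0.0358855 ]
ball in tool [-0.00168877  0.00013434  0.06456853] xtool [ 0.83334497 -0.23415629  0.5007065 ] ytool [-0.26866155 -0.96322895 -0.00331205]
[[321.70458573 225.19291572]] [[329.64196956 175.26716684]]
```

View pics/z7.png

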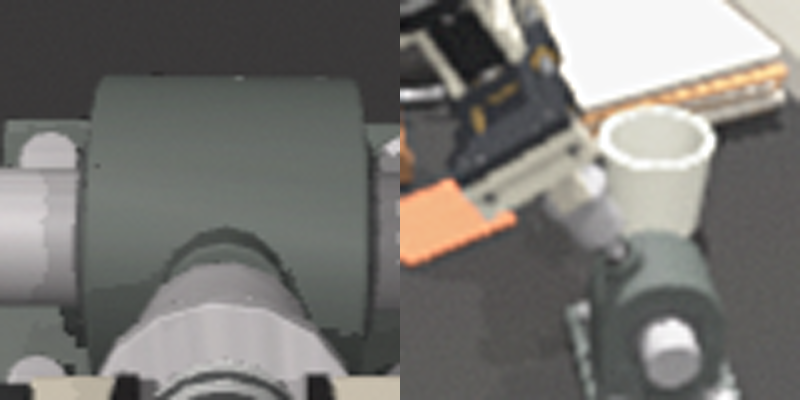

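Force has risen by about 8 N along the axis, so the ball is at the jaws. There is a slight side load toward -x tool; I'll ease that way 0.5 mm and continue.

Request:
move_arm(
  rows=[
    {"delta_rot": [0,0,0],"delta_pos": [0.01,0,-0.11],"hand": 1},
    {"delta_rot": [0,0,0],"delta_pos": [0.05,-0.01,-0.09],"hand": 1},
    {"delta_rot": [0,0,0],"delta_pos": [0.05,-0.01,-0.09],"hand": 1},
    {"delta_rot": [0,0,0],"delta_pos": [0.05,-0.02,-0.09],"hand": 1},
    {"delta_rot": [0,0,0],"delta_pos": [0.05,-0.01,-0.08],"hand": 1},
    {"delta_rot": [0,0,0],"delta_pos": [0.05,-0.01,-0.08],"hand": 1},
    {"delta_rot": [0,0,0],"delta_pos": [0,0,0],"hand": 1},
    {"delta_rot": [0,0,0],"delta_pos": [0,0,0],"hand": 1},
    {"delta_rot": [0,0,0],"delta_pos": [0,0,0],"hand": 1},
    {"delta_rot": [0,0,0],"delta_pos": [0,0,0],"hand": 1},
  ],
)

```text
t: 11.85
eef_pos: [0.6023, 0.0705, 0.1766]
ee_rot: [-3.14, -0.523, -0.274]
force: [2.6, -0.6, -7.0]
width: 0.0252
```

```bash
python3 look.py 8
```

```text
11.85 [0.60227535 0.07051353 0.17660061] [ 2.58742561 -0.5620836  -6.96954786] 0.025232903378535863
rotvec [ 0.01916939 -0.0664884   0.02086401]
ball in tool [-0.00025629 -0.00073794  0.05767074] xtool [ 0.83414947 -0.23470992  0.49910512] ytool [-0.26988784 -0.96289018 -0.00174929]
[[320.5833149  226.75903412]] [[329.64196956 175.26716684]]
```

View pics/z8.png

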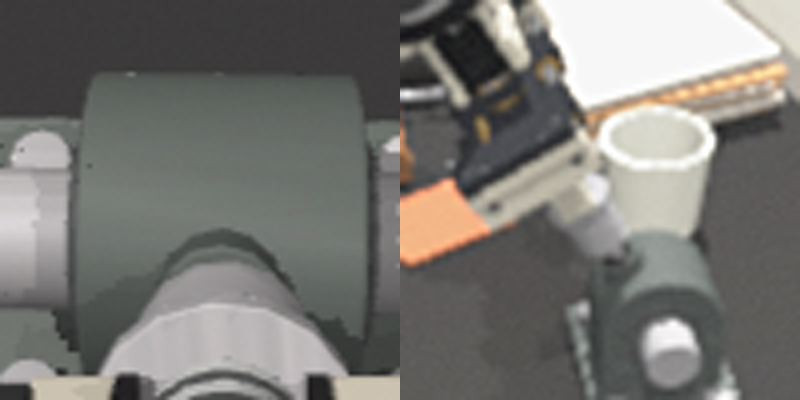

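The force reversed and now pulls about 4.7 N toward the block: the ball has passed the jaws and is snapping in. Continue.

Request:
move_arm(
  rows=[
    {"delta_rot": [0,0,0],"delta_pos": [0.05,-0.01,-0.09],"hand": 1},
    {"delta_rot": [0,0,0],"delta_pos": [0.05,-0.01,-0.09],"hand": 1},
    {"delta_rot": [0,0,0],"delta_pos": [0.05,-0.02,-0.09],"hand": 1},
    {"delta_rot": [0,0,0],"delta_pos": [0.05,-0.01,-0.08],"hand": 1},
    {"delta_rot": [0,0,0],"delta_pos": [0.05,-0.01,-0.08],"hand": 1},
    {"delta_rot": [0,0,0],"delta_pos": [0,0,0],"hand": 1},
    {"delta_rot": [0,0,0],"delta_pos": [0,0,0],"hand": 1},
    {"delta_rot": [0,0,0],"delta_pos": [0,0,0],"hand": 1},
    {"delta_rot": [0,0,0],"delta_pos": [0,0,0],"hand": 1},
    {"delta_rot": [0,0,0],"delta_pos": [0,0,0],"hand": 1},
  ],
)

```text
t: 12.95
eef_pos: [0.6051, 0.0702, 0.1731]
ee_rot: [-3.139, -0.524, -0.274]
force: [0.4, 0.5, -2.5]
width: 0.0254
```

```bash
python3 look.py 9
```

```text
12.95 [0.60514049 0.07022261 0.17305894] [ 0.41078223  0.50342563 -2.54815818] 0.025361479319990263
rotvec [-0.00264361  0.00709659 -0.00255953]
ball in tool [-0.00100713 -0.00020726  0.05318395] xtool [ 0.8336145  -0.23452084  0.50008684] ytool [-0.26945824 -0.96300898 -0.00244232]
[[321.31862429 229.98765792]] [[329.64196956 175.26716684]]
```

View pics/z9.png

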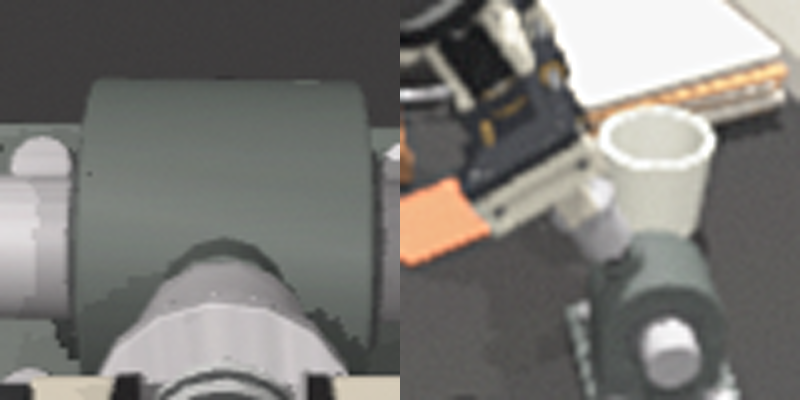

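Depth is 53.2 mm against 53.1 mm for home, with near-zero load: home. Now pressing.

Request:
move_arm(
  rows=[
    {"delta_rot": [0,0,0],"delta_pos": [0.05,-0.01,-0.09],"hand": 1},
    {"delta_rot": [0,0,0],"delta_pos": [0.05,-0.01,-0.09],"hand": 1},
    {"delta_rot": [0,0,0],"delta_pos": [0.05,-0.02,-0.09],"hand": 1},
    {"delta_rot": [0,0,0],"delta_pos": [0.05,-0.01,-0.08],"hand": 1},
    {"delta_rot": [0,0,0],"delta_pos": [0,0,0],"hand": 1},
    {"delta_rot": [0,0,0],"delta_pos": [0,0,0],"hand": 1},
    {"delta_rot": [0,0,0],"delta_pos": [0,0,0],"hand": 1},
    {"delta_rot": [0,0,0],"delta_pos": [0,0,0],"hand": 1},
    {"delta_rot": [0,0,0],"delta_pos": [0,0,0],"hand": 1},
    {"delta_rot": [0,0,0],"delta_pos": [0,0,0],"hand": 1},
  ],
)

```text
t: 14.05
eef_pos: [0.6069, 0.0697, 0.1703]
ee_rot: [-3.138, -0.525, -0.274]
force: [-8.5, 1.0, 6.8]
width: 0.0251
```

```bash
python3 look.py 10
```

```text
14.05 [0.60692069 0.0697127  0.17027899] [-8.49433049  0.96591099  6.83616948] 0.02514645909480982
rotvec [-0.00575298  0.07567956 -0.01480534]
ball in tool [-0.00127718 -0.00020394  0.04984924] xtool [ 0.83308968 -0.23428306  0.50107188] ytool [-0.26917415 -0.96308753 -0.00277183]
[[321.34018363 232.10024264]] [[329.64196956 175.26716684]]
```

Request:
move_arm(
  rows=[
    {"delta_rot": [0,0,0],"delta_pos": [0.05,-0.01,-0.09],"hand": 1},
    {"delta_rot": [0,0,0],"delta_pos": [0.05,-0.01,-0.09],"hand": 1},
    {"delta_rot": [0,0,0],"delta_pos": [0.05,-0.02,-0.09],"hand": 1},
    {"delta_rot": [0,0,0],"delta_pos": [0,0,0],"hand": 1},
    {"delta_rot": [0,0,0],"delta_pos": [0,0,0],"hand": 1},
    {"delta_rot": [0,0,0],"delta_pos": [0,0,0],"hand": 1},
    {"delta_rot": [0,0,0],"delta_pos": [0,0,0],"hand": 1},
    {"delta_rot": [0,0,0],"delta_pos": [0,0,0],"hand": 1},
    {"delta_rot": [0,0,0],"delta_pos": [0,0,0],"hand": 1},
    {"delta_rot": [0,0,0],"delta_pos": [0,0,0],"hand": 1},
  ],
)

```text
t: 15.15
eef_pos: [0.6085, 0.0693, 0.1678]
ee_rot: [-3.138, -0.525, -0.274]
force: [-10.3, 0.9, 9.2]
width: 0.0251
```

```bash
python3 look.py 11
```

```text
15.15 [0.60846337 0.06931881 0.16776125] [-10.30424708   0.86143558   9.24535688] 0.025054111460086504
rotvec [-0.00443756  0.09289536 -0.01671265]
ball in tool [-0.00140693 -0.00017185  0.04687231] xtool [ 0.83294925 -0.23423535  0.50132758] ytool [-0.26913392 -0.96309862 -0.00282618]
[[321.40163422 233.89757612]] [[329.64196956 175.26716684]]
```

View pics/z11.png

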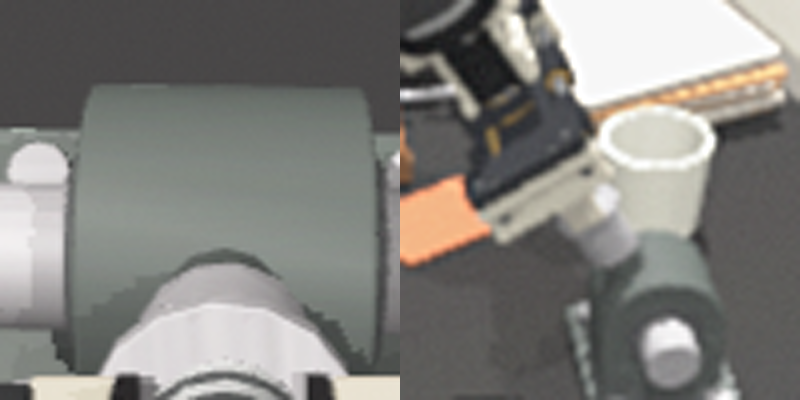

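Axial force is about 15.7 N, in the spring range, and the coupler hasn't slipped in the image. Pressing 2 mm more for margin.

Request:
move_arm(
  rows=[
    {"delta_rot": [0,0,0],"delta_pos": [0.03,-0.01,-0.05],"hand": 1},
    {"delta_rot": [0,0,0],"delta_pos": [0.03,0,-0.05],"hand": 1},
    {"delta_rot": [0,0,0],"delta_pos": [0.02,-0.01,-0.04],"hand": 1},
    {"delta_rot": [0,0,0],"delta_pos": [0.02,0,-0.04],"hand": 1},
    {"delta_rot": [0,0,0],"delta_pos": [0,0,0],"hand": 1},
    {"delta_rot": [0,0,0],"delta_pos": [0,0,0],"hand": 1},
    {"delta_rot": [0,0,0],"delta_pos": [0,0,0],"hand": 1},
    {"delta_rot": [0,0,0],"delta_pos": [0,0,0],"hand": 1},
    {"delta_rot": [0,0,0],"delta_pos": [0,0,0],"hand": 1},
    {"delta_rot": [0,0,0],"delta_pos": [0,0,0],"hand": 1},
  ],
)

```text
t: 16.25
eef_pos: [0.6094, 0.0691, 0.166]
ee_rot: [-3.138, -0.525, -0.274]
force: [-11.2, 0.4, 10.5]
width: 0.0251
```

```bash
python3 look.py 12; python3 - <<'E'
from h import *
for k in(9,10,11,12):
    im=cv2.imread(f'pics/w{k}.png');print(k,im[203:225,320].mean(1).astype(int))
im=cv2.imread('pics/s9.png');im2=cv2.imread('pics/s12.png')
f=lambda i:cv2.resize(i[160:200,310:350],None,fx=10,fy=10,interpolation=2)
cv2.imwrite('pics/c12.png',np.hstack([f(im),f(im2)]))
E
```

```text
16.25 [0.60943304 0.069062   0.16604955] [-11.15617168   0.39786737  10.53746083] 0.025097727674991018
rotvec [-0.00047848  0.10017167 -0.01562454]
ball in tool [-0.001423   -0.00016454  0.04488817] xtool [ 0.83284728 -0.23433762  0.50144919] ytool [-0.26925658 -0.96306424 -0.00285686]
[[321.4237368  235.03130214]] [[329.64196956 175.26716684]]
9 [ 85 120 121 149 159 156 156 153 154 155 156 162 168 210 198 197 196 196
 196 198 198 197]
10 [ 87  86 111 160 170 171 170 168 168 168 168 175 178 223 216 207 208 209
 214 214 214 214]
11 [ 94  92  97 166 180 180 179 177 176 176 177 185 188 231 224 223 222 222
 222 223 222 223]
12 [ 99  94 100 168 182 182 182 180 179 180 180 187 191 233 227 225 225 225
 224 225 225 225]
```

View pics/c12.png

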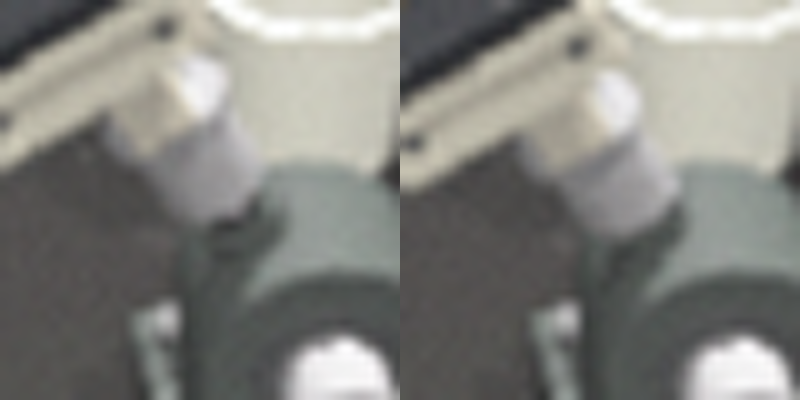

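View pics/z12.png

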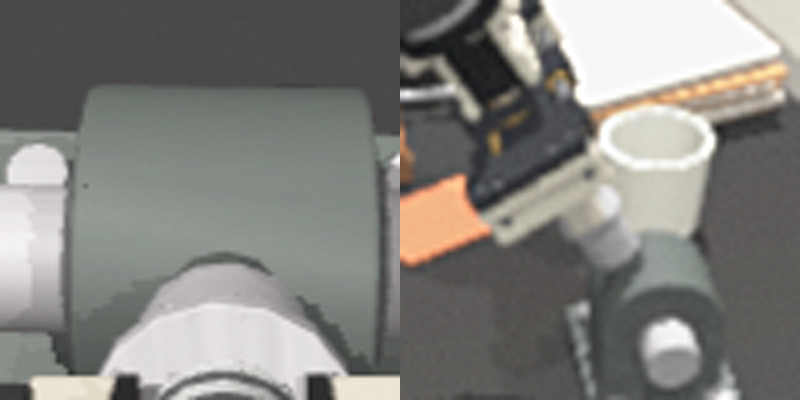

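Axial force is now 17.1 N, which puts the nipple about 6.5 mm in on its spring and not yet at the stop. There is no slip: rim and flange edges are unchanged in the wrist images. Handing in.

```bash
python3 - <<'E'
from h import *
s=get_state();print(s['t'],s['force'],abs(s['qd']).max(),s['width'])
print(job_done())
E
```

```text
16.35 [-12.02232184   0.56829949   9.32905464] 0.0017038133458687132 0.025197897287557156
the job is handed in; nothing more can be done
None
```

I gripped the steel coupler, pushed it onto the tilted nipple until it snapped home, and pressed the nipple into the block. I handed the job in at 16.35 s still gripping and pushing. The hand-in gives no verdict, so the following are my own last checks.

- **Snap:** The axial force rose to about 8 N, reversed to a pull of about 5 N toward the block, then fell to about zero. At that point the tool was 53.2 mm from the ball, against 53.1 mm expected when home.
- **Press:** The tool then moved 8.3 mm further along the axis, and the force rose from 12.8 to 15.7 to 17.1 N. On the stated spring this puts the nipple roughly 6.5 mm in, short of the hard stop. That depth comes from force and travel; the nipple was never seen directly.
- **Hold:** The grip is set to 60 N and the fingers read 25.2 mm on the 26 mm grip. The tool axis is within about 0.1° of my estimate of the nipple axis. The coupler's edges stayed in the same place in the wrist images, so it did not slip.
- **Bystanders:** I planned the path above the bystanders, and the later pictures showed nothing shifted. I did not re-measure their positions.

**Disagreements:** The wrist camera put the coupler about 2 mm off the tool axis and the side camera about 1 mm, within the calibration error. A side load of about 4 N remained at the end, and the last force reading before hand-in was slightly lower, at about 16.5 N axial.

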